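# Change over the oil bottles on the garage bench

## Robot

A 7-joint arm with a two-finger parallel gripper is mounted at the origin on the work surface. World frame = base frame: x ahead of the robot, y to its left, z up, the work surface at z = 0. Lengths are in m, angles in degrees, forces in N, time in s.
With the tool pointing down it reaches from about 0.35 to 0.9 m from the base axis. Payload 8.1 kg.
Tool frame: the origin (TCP) lies at the very end of the fingers, on their centre line; the grasp point (between the pads) lies 19 mm behind it (manip.grip_point_offset is the distance from the TCP to the grasp point, in m); x points along the fingers, z is the direction in which the jaws open and shut, and the axes are right-handed (so a half turn about x gives the same grasp; the last joint's range is limited). The gripper opens to 92 mm and grips with 3 to 60 N. Pads are 19 mm wide; open, the fingers measure 130 mm over their backs; the gripper's body (75 mm by 190 mm) begins 47 mm behind the grasp point.
Start: joints at [62.361, 24.895, 1.432, 90.138, -0.665, 64.973, -4.303], TCP at [0.232, -0.58, 0.227] pointing down, gripper open.
Joint ranges: [-149.89, 149.89], [-25.12, 119.58], [-72.63, 75.52], [4.76, 147.25], [-75.54, 255.54], [6.69, 114.76], [-157.13, 157.13]. Speed limits (degrees/s): [127.2, 127.2, 172.46, 172.46, 180, 180, 180].

## Interface

Orientations are given as [roll, pitch, yaw] about the fixed x, y, z axes, in that order (R = Rz(yaw) Ry(pitch) Rx(roll)).
In Python, from workcell import status, read_camera, calibration, manip, spot_in, masks_of, landmark_of gives the robot as it stands. The module is installed in compiled form; this text tells all that it offers.
- The arm moves only by the shell command python3 -m jog 'ROWS' [FORCE]. ROWS is text: rows parted by semicolons, each of 5 numbers parted by spaces: the opening, from 0 (shut) to 1 (fully open), then the shift along the tool's x, y, z each as a share of 0.3 m, from -1 to 1, then the turn about the tool's x as a share of pi/2 rad, from -1 to 1. A call has 1 to 8 rows; each row is the pose to reach, as a shift and turn from the pose commanded when the call began, along the tool's axes at that moment; what a row does not reach only later rows make up. A row lasts 1/12 s, in which the tool goes at most 41.7 mm and 7.16 degrees, less where a joint would pass 70% of its speed; a pose out of reach is approached as far as the arm can. A call with a number of a shift or a turn outside -1 to 1 is refused whole. A call with a gripper value outside its range is refused whole. The fingers move at their own pace and stop on an object; FORCE is the grip in N (left out, the last holds). Time passes only in rows, so rows that repeat a pose let the fingers close. It gives the time, the measured TCP pose, the force and the opening at its end, in the units of the state.
- status.read_state(): the state, without advancing time (a new reading comes with each control period).
- read_camera(name): name is "side" or "top" or "wrist"; returns the picture (420x560x3 uint8, red, green, blue); there is no depth.
- calibration(name): a dict with "mtx" (3x3 intrinsics, pixels), "D" ([k1, k2, p1, p2, k3] as OpenCV has them; the pictures are not rectified), "origin" and "orientation" of the camera in the world; the wrist camera has in their place "mount" (4x4, takes a point from camera to tool coordinates, whose origin is the TCP and whose axes are the tool frame's). Camera axes: x right, y up, looking along -z (the intrinsics and any distortion apply to the point x, -y, -z); pixel columns grow to the right and rows downward; lengths in m; the calibration is good to about 2 mm. A picture is of the moment at which its call begins: read the wrist's pose just before it. calibration takes no time and is no camera call.
- manip.finish_job(): hands the job in, once; it reports no verdict.
Trained networks look in the newest picture that a camera, given by its name, has taken for a name from the list of things; names that differ only in an ending like _2 or _b are one class to them, and where a whole thing is asked for, a point or a joint stands for the part that bears it (a point fixed in the world has none). Each returns a list of dicts, best first, with "p" (0 to 1); they miss things now and then, are a little off and sometimes report something else, mostly with a low value. They report only what shows in the picture. A call takes as long as a camera call. They do not tell look-alikes from the thing itself.
- spot_in(camera, thing): "box" ([left, top, right, bottom] in pixels, round what is visible of it).
- masks_of(camera, thing): "pixels" (420x560 bool, what is visible of it) and "box" ([left, top, right, bottom] in pixels, round what is visible of it).
- landmark_of(camera, thing): "pixel" ([row, column] in pixels: a listed point, or the origin of a listed thing).
The state is a dict: "time": time; "joints": joint angles; "joint_velocities": joint speeds; "joint_torque": joint torques, N m; "position": TCP position; "ee_rot": TCP orientation; "force": force on the tool from outside, world axes, zero at the start; "torque": the same for the moment, N m; "finger_gap": finger opening in m.
Only numpy, scipy, OpenCV 4.12 (cv2) and the standard library are available. Lean on these libraries where they do the work, as an engineer would, in place of code of your own. Each camera call takes 0.05 s, during which the arm holds its last target. There are 200 camera calls.

## Task

Three oil bottles with push-pull caps are clamped to the bench; the slim round one has been left open. Press its cap fully down until it clicks shut and, only after that, pull the cap of the square bottle fully up until it clicks open, so that the two never stand open to the grinding dust together. Leave the squat bottle shut, and do not shift or upset the spray can, the bin or the wrench.

Things in the scene. Friction and masses are not known exactly. Their poses are not given: they have to be found in the camera images.
- slim_bottle: Slim round grey plastic bottle, 60 mm in diameter, the tallest of the three; its cone shoulder begins 118 mm above the bench. Fixed: clamped in a steel foot screwed to the bench. Origin: centre of the foot's underside, on the bench, z up; the cap is on its vertical axis. The shoulder ends 136 mm above the bench; the cap's top is at 181 mm shut, 203 mm open.
- square_bottle: Square grey plastic bottle, 84 by 84 mm in plan (sides along its x and y), its flat top 90 mm above the bench with a short cone in the middle. Fixed: clamped in a steel foot screwed to the bench. Origin: centre of the foot's underside, on the bench, z up; the cap is on its vertical axis. The shoulder ends 100 mm above the bench; the cap's top is at 145 mm shut, 167 mm open.
- squat_bottle: Squat round grey plastic bottle, 86 mm in diameter, the lowest; its cone shoulder begins 54 mm above the bench. Fixed: clamped in a steel foot screwed to the bench. Origin: centre of the foot's underside, on the bench, z up; the cap is on its vertical axis. The shoulder ends 68 mm above the bench; the cap's top is at 113 mm shut, 135 mm open.
- slim_cap (a joint): Push-pull cap of the slim bottle; starts open. Joint value: 0 fully shut (down), 0.022 m fully open (up). It slides straight up and down (world z) and cannot come off. A detent holds it at either end: it takes 8 to 12 N to move it to mid-travel (0.011), past which it snaps to the other end by itself.
- square_cap (a joint): Push-pull cap of the square bottle; starts shut. Joint value: 0 fully shut (down), 0.022 m fully open (up). It slides straight up and down (world z) and cannot come off. A detent holds it at either end: it takes 8 to 12 N to move it to mid-travel (0.011), past which it snaps to the other end by itself.
- squat_cap (a joint): Push-pull cap of the squat bottle; starts shut and is to stay so. Joint value: 0 fully shut (down), 0.022 m fully open (up). It slides straight up and down (world z) and cannot come off. A detent holds it at either end: it takes 8 to 12 N to move it to mid-travel (0.011), past which it snaps to the other end by itself.
- slim_cap_top (a point): On the slim bottle. Centre of the flat top of the cap, a ribbed black upright cylinder 38 mm in diameter and 36 mm high; the point rises with the cap. Gap between the cap's lower rim and the bottle's shoulder: 9 mm when shut (with a 34 mm wide collar in it), 31 mm when open, when the 27 mm wide white neck shows.
- square_cap_top (a point): On the square bottle. Centre of the flat top of the cap, a ribbed black upright cylinder 38 mm in diameter and 36 mm high; the point rises with the cap. Gap between the cap's lower rim and the bottle's shoulder: 9 mm when shut (with a 34 mm wide collar in it), 31 mm when open, when the 27 mm wide white neck shows.
- squat_cap_top (a point): On the squat bottle. Centre of the flat top of the cap, a ribbed black upright cylinder 38 mm in diameter and 36 mm high; the point rises with the cap. Gap between the cap's lower rim and the bottle's shoulder: 9 mm when shut (with a 34 mm wide collar in it), 31 mm when open, when the 27 mm wide white neck shows.
- spray_can: Loose aluminium spray can, 66 mm in diameter, 190 mm tall, standing; origin at the centre of its underside. Leave alone.
- screw_bin: Loose empty black open bin, 120 by 100 mm, 50 mm high; origin under its centre. Leave alone.
- wrench: Loose steel wrench, 180 mm long along its x, lying flat; origin under its middle. Leave alone.
There are look-alikes about, which are no part of the job. What is shaped like the slim_bottle but yellow is not meant.

How it is judged:
By the outcome, as a careful person would: the job done as asked, in the order asked, and still so for the second after the job is handed in, with the robot touching nothing.
It also fails if it takes over 45 s, if anything falls off the work surface, if the arm or the gripper's body presses on something with over 40 N, if the wrist force passes 120 N, or if a joint passes its speed limit or range.

## Working session

There is one attempt and no reset: what is moved stays moved. The work goes in short steps, Python scripts to look and compute and a shell command to move; the robot and the scene stay as the last step left them, time stands still between calls to the robot, and variables do not carry over. Pictures are saved under pics/ and viewed, about 8 in all and at most 12, crops included, and the job is handed in when it is done.

```bash
mkdir -p pics
cat > h.py <<'E'
import numpy as np, cv2
from scipy.spatial.transform import Rotation as R
from workcell import status, read_camera, calibration, manip, spot_in, masks_of, landmark_of
def cam(n, st=None):
    c=calibration(n)
    if n=='wrist':
        m=np.array(c['mount']); Rt=R.from_euler('xyz',st['ee_rot'],degrees=True).as_matrix()
        return c, Rt@m[:3,:3], Rt@m[:3,3]+np.array(st['position'])
    o=np.array(c['orientation'])
    Rc=o if o.shape==(3,3) else R.from_euler('xyz',o,degrees=True).as_matrix()
    return c,Rc,np.array(c['origin'])
def ray(n,row,col,st=None):
    c,Rc,o=cam(n,st)
    p=cv2.undistortPoints(np.array([[[col,row]]],float),np.array(c['mtx']),np.array(c['D'])).ravel()
    return o,Rc@np.array([p[0],-p[1],-1])
def at_z(n,row,col,z,st=None):
    o,d=ray(n,row,col,st); return o+d*(z-o[2])/d[2]
def proj(n,P,st=None):
    c,Rc,o=cam(n,st); q=Rc.T@(np.array(P)-o); q=q*[1,-1,-1]
    u=cv2.projectPoints(q.reshape(1,3),np.zeros(3),np.zeros(3),np.array(c['mtx']),np.array(c['D']))[0].ravel()
    return u[::-1]
def tri(r1,r2):
    A=[];b=[]
    for o,d in (r1,r2):
        d=d/np.linalg.norm(d);M=np.eye(3)-np.outer(d,d);A.append(M);b.append(M@o)
    return np.linalg.lstsq(np.vstack(A),np.hstack(b),rcond=None)[0]
E
python3 - <<'E'
from h import *
print(calibration('side')['orientation'],calibration('side')['origin'],calibration('top')['origin'])
st=status.read_state();print(st['ee_rot'],st['position'],st['finger_gap'],st['time'])
im={}
for n in('top','side'):
    im[n]=read_camera(n); cv2.imwrite(f'pics/{n}0.png',im[n][...,::-1])
Z={'slim_cap_top':.203,'square_cap_top':.145,'squat_cap_top':.113,'spray_can':0,'screw_bin':0,'wrench':0,'slim_bottle':0,'square_bottle':0}
for t,z in Z.items():
    for n in('top','side'):
        for r in landmark_of(n,t)[:3]:
            print(t,n,round(r['p'],2),np.round(r['pixel']),np.round(at_z(n,*r['pixel'],z),3))
E
```

```text
[ 40.06617786   0.96339583 -11.68020234] [ 0.4653197  -0.53378807  0.89786243] [0.50942532 0.0984259  0.95293174]
[-173.851998     89.90959901  117.90212172] [ 0.23144231 -0.58002208  0.22593622] 0.09203260910918606 0.0
slim_cap_top top 0.92 [235. 195.] [0.501 0.242 0.203]
slim_cap_top top 0.67 [318. 213.] [0.346 0.208 0.203]
slim_cap_top top 0.59 [156. 198.] [0.653 0.238 0.203]
slim_cap_top side 0.83 [180. 147.] [0.348 0.184 0.203]
slim_cap_top side 0.79 [146. 292.] [0.64  0.217 0.203]
slim_cap_top side 0.77 [148. 221.] [0.5   0.242 0.203]
square_cap_top top 0.51 [199. 309.] [0.575 0.018 0.145]
square_cap_top side 0.86 [247. 279.] [0.571 0.018 0.145]
squat_cap_top top 0.81 [229. 438.] [ 0.511 -0.261  0.113]
squat_cap_top top 0.43 [118. 262.] [0.753 0.115 0.113]
squat_cap_top side 0.17 [236. 363.] [0.741 0.031 0.113]
spray_can top 0.95 [200. 122.] [0.585 0.457 0.   ]
spray_can top 0.69 [236. 209.] [0.497 0.247 0.   ]
spray_can top 0.57 [136. 381.] [ 0.743 -0.174  0.   ]
spray_can side 0.9 [146. 256.] [0.6   0.458 0.   ]
spray_can side 0.61 [288. 282.] [0.577 0.019 0.   ]
screw_bin top 0.61 [119. 265.] [0.783 0.112 0.   ]
screw_bin side 0.72 [235. 367.] [0.792 0.113 0.   ]
wrench top 0.91 [133. 378.] [ 0.75  -0.168  0.   ]
wrench side 0.55 [356. 388.] [ 0.742 -0.175  0.   ]
slim_bottle top 0.97 [168. 212.] [0.661 0.242 0.   ]
slim_bottle top 0.68 [298. 225.] [0.348 0.209 0.   ]
slim_bottle top 0.58 [234. 210.] [0.502 0.246 0.   ]
slim_bottle side 0.95 [239. 163.] [0.341 0.2   0.   ]
slim_bottle side 0.8 [204. 295.] [ 0.655  0.237 -0.   ]
slim_bottle side 0.69 [212. 230.] [0.502 0.246 0.   ]
square_bottle top 0.71 [205. 301.] [0.571 0.024 0.   ]
square_bottle side 0.86 [288. 278.] [0.568 0.021 0.   ]
```

```bash
python3 -c "
import cv2,numpy as np
a=cv2.imread('pics/top0.png');b=cv2.imread('pics/side0.png')
cv2.imwrite('pics/both.png',cv2.resize(b,(784,588)))"
```

```text
(no output)
```

View pics/both.png

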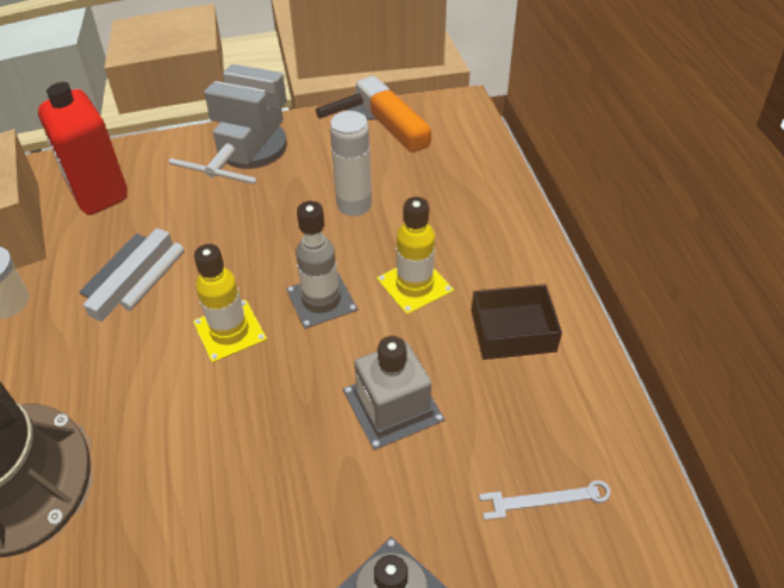

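View pics/top0.png

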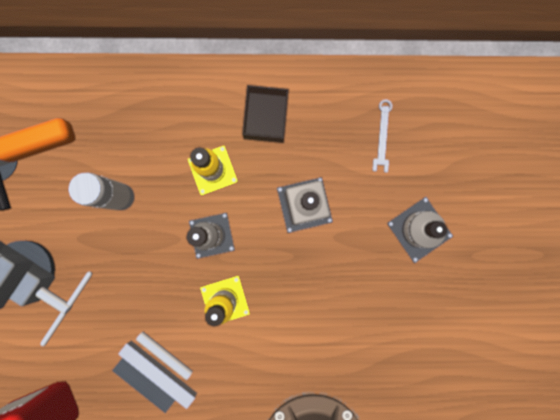

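The side view shows the grey slim bottle, open with its white neck showing, at about (312,220). Yellow look-alikes stand on both sides of it, and the square bottle's cap is at (392,352). The top view agrees: grey slim cap at (196,236), square cap at (310,200), squat cap at (435,229), can at (88,190). That puts the slim cap at about (0.501, 0.243) and the square cap at about (0.573, 0.018).

```bash
cat >> h.py <<'E'
def go(P):
    st=status.read_state();Rt=R.from_euler('xyz',st['ee_rot'],degrees=True).as_matrix()
    d=Rt.T@(np.array(P)-st['position']); print('to',P,'shift/0.3:',np.round(d/.3,4))
E
python3 - <<'E'
from h import *
st=status.read_state();print(R.from_euler('xyz',st['ee_rot'],degrees=True).as_matrix().round(3))
go([.231,-.58,.3]);go([.40,-.25,.30]);go([.5,.243,.30])
E
```

```text
[[ 0.     0.929  0.371]
 [-0.     0.371 -0.929]
 [-1.    -0.     0.   ]]
to [0.231, -0.58, 0.3] shift/0.3: [-0.2441 -0.0016 -0.0024]
to [0.4, -0.25, 0.3] shift/0.3: [-0.2442  0.9294 -0.8152]
to [0.5, 0.243, 0.3] shift/0.3: [-0.2443  1.8481 -2.2179]
```

```bash
python3 -m jog '0 -0.25 0.05 -0.03 0; 0 -0.25 0.92 -0.8 0; 0 -0.25 0.92 -0.8 0; 0 -0.25 0.92 -0.8 0; 0 -0.25 0.92 -0.8 0; 0 -0.25 0.92 -0.8 0; 0 -0.25 0.92 -0.8 0; 0 -0.25 0.92 -0.8 0' 20; python3 -c "
from h import *
go([.43,.05,.3]);go([.46,.22,.3])"
```

```text
time: 1.57
position: [0.3695, -0.3123, 0.2958]
ee_rot: [15.4, 90.0, -52.8]
force: [1.0, -1.1, -0.8]
finger_gap: 0.0428
to [0.43, 0.05, 0.3] shift/0.3: [-0.0145  0.6347 -1.0471]
to [0.46, 0.22, 0.3] shift/0.3: [-0.0148  0.9376 -1.5364]
```

```bash
python3 -m jog '0 -0.02 0.6 -1 0; 0 -0.02 0.6 -1 0; 0 -0.02 0.6 -1 0; 0 -0.02 0.6 -1 0; 0 -0.02 0.6 -1 0; 0 -0.02 0.6 -1 0; 0 -0.02 0.6 -1 0; 0 -0.02 0.6 -1 0'; python3 -c "
from h import *
go([.46,.19,.3])"
```

```text
time: 2.23
position: [0.4222, 0.0168, 0.3015]
ee_rot: [49.0, 89.9, -19.3]
force: [1.1, -0.5, -0.1]
finger_gap: 0.0002
to [0.46, 0.19, 0.3] shift/0.3: [ 0.0049  0.3308 -0.4898]
```

```bash
python3 -m jog '0 0 0.33 -0.49 0; 0 0 0.33 -0.49 0; 0 0 0.33 -0.49 0; 0 0 0.33 -0.49 0; 0 0 0.33 -0.49 0; 0 0 0.33 -0.49 0; 0 0 0.33 -0.49 0; 0 0 0.33 -0.49 0'
python3 - <<'E'
from h import *
st=status.read_state(); im=read_camera('wrist'); cv2.imwrite('pics/w1.png',im[...,::-1])
print(proj('wrist',[.501,.243,.203],st))
for r in landmark_of('wrist','slim_cap_top'): print(r['p'],r['pixel'],at_z('wrist',*r['pixel'],.203,st))
for r in masks_of('wrist','slim_cap_top'): print(r['p'],r['box'])
go([.501,.243,.22]); print(st['position'])
E
```

```text
time: 2.9
position: [0.4599, 0.1864, 0.3009]
ee_rot: [-37.0, 89.9, -105.3]
force: [-0.2, -0.2, -0.4]
finger_gap: -0.0
[138.22388732 239.01683458]
0.97 [140.0, 240.9] [0.50023515 0.24115489 0.203     ]
0.72 [218.4, 114.9, 269.0, 163.2]
0.32 [218.6, 85.2, 298.5, 161.2]
to [0.501, 0.243, 0.22] shift/0.3: [ 0.2704  0.1965 -0.1255]
[0.45989488 0.18642567 0.30087348]
```

View pics/w1.png

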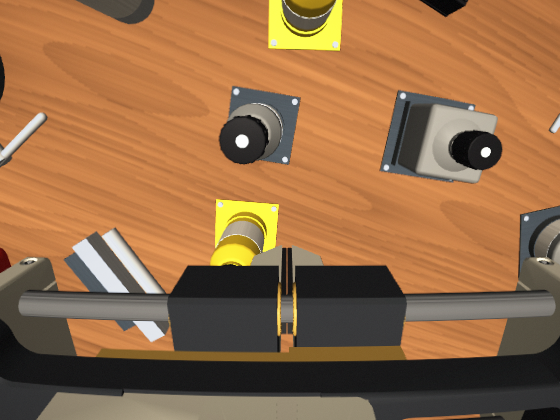

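The wrist view shows the grey open slim cap at pixel (241,140), so (0.5005, 0.242), which agrees with the fixed cameras. Next I position the tool over it.

```bash
python3 -m jog '0 0 0.195 -0.12 0; 0 0 0.195 -0.12 0; 0 0.24 0.195 -0.12 0; 0 0.24 0.195 -0.12 0; 0 0.24 0.195 -0.12 0; 0 0.24 0.195 -0.12 0'; python3 -c "
from h import *
go([.5005,.242,.189]);go([.5005,.242,.181])"
```

```text
time: 3.55
position: [0.5003, 0.2416, 0.2285]
ee_rot: [-77.4, 89.8, -145.7]
force: [0.8, 0.3, 1.9]
finger_gap: 0.0003
to [0.5005, 0.242, 0.189] shift/0.3: [ 0.1316  0.0015 -0.0011]
to [0.5005, 0.242, 0.181] shift/0.3: [ 0.1582  0.0016 -0.0011]
```

```bash
python3 -m jog '0 0.05 0 0 0; 0 0.08 0 0 0; 0 0.1 0 0 0; 0 0.12 0 0 0; 0 0.135 0 0 0; 0 0.145 0 0 0; 0 0.152 0 0 0; 0 0.158 0 0 0'; python3 -c "
from h import *
go([.5005,.242,.181])"
```

```text
time: 4.22
position: [0.5009, 0.2432, 0.1818]
ee_rot: [103.3, 90.0, 35.0]
force: [-0.7, -0.3, -0.3]
finger_gap: 0.0006
to [0.5005, 0.242, 0.181] shift/0.3: [ 0.0026 -0.0027  0.0032]
```

```bash
python3 -m jog '0 0.006 0 0 0; 0 0.012 0 0 0;0 0.012 0 0 0'; python3 -m jog '0 0 0 0 0; 0 -0.1 0 0 0; 1 -0.2 0 0 0; 1 -0.4 0 0 0; 1 -0.4 0 0 0; 1 -0.4 0 0 0'
python3 - <<'E'
from h import *
a=read_camera('side')[100:260,130:330]
cv2.imwrite('pics/s1.png',cv2.resize(a[...,::-1],None,fx=3.5,fy=3.5))
for z in(.181,.203): print(z,proj('side',[.5005,.242,z]))
go([.565,.03,.301])
for r in landmark_of('side','slim_cap_top'): print(r)
E
```

```text
time: 4.47
position: [0.5012, 0.2434, 0.181]
ee_rot: [62.8, 89.9, -5.5]
force: [-7.5, -6.4, 26.6]
finger_gap: 0.0003
time: 4.97
position: [0.5025, 0.2449, 0.3033]
ee_rot: [96.9, 89.5, 28.6]
force: [0.4, 0.2, -0.2]
finger_gap: 0.0226
0.181 [156.33196778 222.24155127]
0.203 [148.3831463  221.22060542]
to [0.565, 0.03, 0.301] shift/0.3: [-0.0016 -0.069   0.741 ]
{'pixel': [156.4, 221.1], 'p': 0.75}
{'pixel': [180.4, 144.6], 'p': 0.63}
{'pixel': [146.1, 295.3], 'p': 0.56}
```

View pics/s1.png

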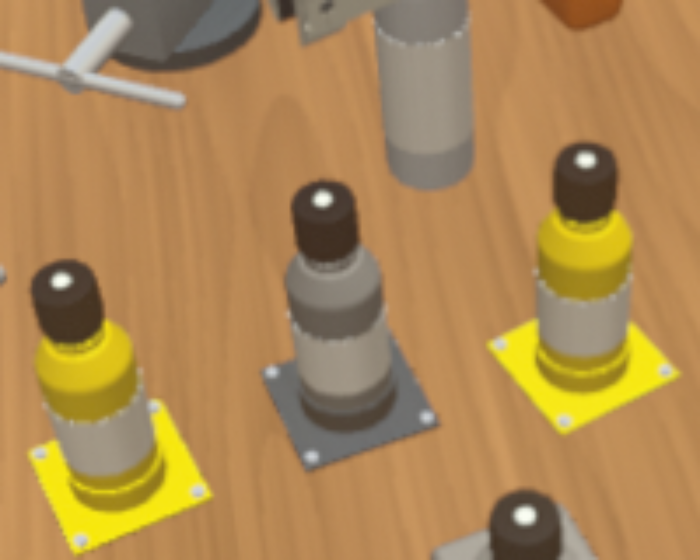

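The slim cap is now shut: no white neck shows, and the cap top is at row 156.4, against 156.3 predicted for shut. Next is the square bottle, with a wrist look on the way.

```bash
python3 -m jog '1 0 -0.26 0.74 0; 1 0 -0.26 0.74 0; 1 0 -0.26 0.74 0; 1 0 -0.26 0.74 0; 1 0 -0.26 0.74 0; 1 0 -0.26 0.74 0; 1 0 -0.26 0.74 0; 1 0 -0.26 0.74 0'
python3 - <<'E'
from h import *
st=status.read_state(); im=read_camera('wrist'); cv2.imwrite('pics/w2.png',im[...,::-1])
print(st['position'],st['finger_gap'],proj('wrist',[.573,.018,.145],st))
for r in landmark_of('wrist','square_cap_top'): print(r['p'],r['pixel'],at_z('wrist',*r['pixel'],.145,st))
go([.573,.018,.2]);go([.573,.018,.112])
E
```

```text
time: 5.73
position: [0.51, 0.0059, 0.2966]
ee_rot: [-101.8, 89.9, -170.2]
force: [-0.5, 1.0, -0.7]
finger_gap: 0.084
[0.51004873 0.00587812 0.29664036] 0.08403733767670123 [128.17509351 299.20150734]
0.76 [128.6, 300.5] [0.57308639 0.01671021 0.145     ]
to [0.573, 0.018, 0.2] shift/0.3: [0.3236 0.206  0.0502]
to [0.573, 0.018, 0.112] shift/0.3: [0.6169 0.2064 0.0506]
```

View pics/w2.png

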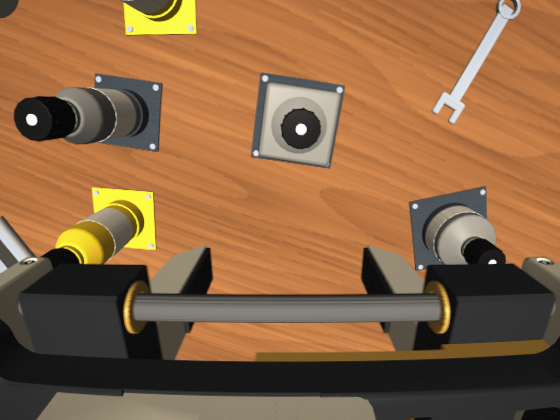

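The wrist view shows the square cap at (300,128), so (0.573, 0.017). The open jaws have plenty of room around it. I move over it and then down to TCP z of about 0.113.

```bash
python3 -m jog '1 0.1 0.206 0.053 0; 1 0.32 0.206 0.053 0; 1 0.32 0.206 0.053 0; 1 0.32 0.206 0.053 0; 1 0.32 0.206 0.053 0; 1 0.32 0.206 0.053 0'; python3 -c "
from h import *
go([.573,.017,.114])"
```

```text
time: 6.33
position: [0.574, 0.0177, 0.2032]
ee_rot: [122.0, 89.9, 53.9]
force: [0.1, -0.1, 0.6]
finger_gap: 0.0921
to [0.573, 0.017, 0.114] shift/0.3: [ 0.2974 -0.0043  0.0012]
```

```bash
python3 -m jog '1 0.1 0 0 0; 1 0.2 0 0 0; 1 0.26 0 0 0; 1 0.295 0 0 0; 1 0.295 0 0 0; 1 0.295 0 0 0'; python3 -m jog '0 0 0 0 0; 0 0 0 0 0; 0 0 0 0 0; 0 0 0 0 0; 0 0 0 0 0; 0 0 0 0 0; 0 0 0 0 0; 0 0 0 0 0' 40;python3 -m jog '0 0 0 0 0; 0 0 0 0 0; 0 0 0 0 0; 0 0 0 0 0; 0 0 0 0 0'
```

```text
time: 6.83
position: [0.5748, 0.0166, 0.1154]
ee_rot: [71.4, 89.9, 3.2]
force: [0.4, 0.4, 0.6]
finger_gap: 0.0919
time: 7.5
position: [0.574, 0.0161, 0.1135]
ee_rot: [-84.1, 90.0, -152.4]
force: [-0.3, 0.0, -0.2]
finger_gap: 0.0433
time: 7.92
position: [0.574, 0.0161, 0.1135]
ee_rot: [-73.0, 90.0, -141.2]
force: [-0.1, -0.1, 0.5]
finger_gap: 0.0371
```

```bash
python3 -m jog '0 0 0 0 0; 0 -0.01 0 0 0; 0 -0.02 0 0 0; 0 -0.03 0 0 0; 0 -0.04 0 0 0; 0 -0.055 0 0 0; 0 -0.07 0 0 0; 0 -0.075 0 0 0'; python3 -m jog '0 0 0 0 0; 0 -0.003 0 0 0; 0 -0.003 0 0 0'
```

```text
time: 8.58
position: [0.5739, 0.0161, 0.1358]
ee_rot: [169.0, 90.0, 100.8]
force: [7.5, 1.8, -22.7]
finger_gap: 0.0374
time: 8.83
position: [0.5738, 0.0161, 0.1357]
ee_rot: [-137.8, 89.9, 154.0]
force: [6.9, 0.8, -18.6]
finger_gap: 0.0372
```

Now at the upper stop, with the force rising to about 20 N. I relax slightly, release and retreat upward, watching that the fingers clear.

```bash
python3 -m jog '0 0.006 0 0 0; 0.6 0.006 0 0 0; 1 0.006 0 0 0; 1 0.006 0 0 0; 1 0.006 0 0 0; 1 0.006 0 0 0; 1 0.006 0 0 0; 1 0.006 0 0 0'; python3 -m jog '1 0 0 0 0; 1 -0.1 0 0 0; 1 -0.2 0 0 0; 1 -0.4 0 0 0; 1 -0.5 0 0 0; 1 -0.5 0 0 0; 1 -0.5 0 0 0'; python3 -m jog '1 0 -0.4 0 0; 1 0 -0.4 0 0; 1 0 -0.4 0 0; 1 0 -0.4 0 0; 1 0 -0.4 0 0'
python3 - <<'E'
from h import *
s=read_camera('side');read_camera('top')
cv2.imwrite('pics/s2.png',cv2.resize(s[...,::-1],(784,588)))
for z in(.145,.167): print(z,proj('side',[.573,.017,z]),proj('top',[.573,.017,z]))
for n in('side','top'):
  for t in('square_cap_top','slim_cap_top','squat_cap_top','spray_can','screw_bin','wrench'): print(n,t,[(round(r['p'],2),r['pixel']) for r in landmark_of(n,t)[:3]])
E
```

```text
time: 9.5
position: [0.574, 0.0162, 0.1352]
ee_rot: [6.5, 90.0, -61.8]
force: [0.1, -0.1, -0.6]
finger_gap: 0.0793
time: 10.08
position: [0.5758, 0.0167, 0.289]
ee_rot: [71.4, 89.6, 3.2]
force: [0.7, 0.1, -0.6]
finger_gap: 0.0918
time: 10.5
position: [0.4607, -0.0295, 0.2846]
ee_rot: [-59.2, 89.9, -127.5]
force: [0.4, 0.3, -0.2]
finger_gap: 0.0918
0.145 [246.88219307 279.70774739] [199.54830336 310.0820062 ]
0.167 [239.58239716 279.56926961] [198.6860124  311.17505045]
side square_cap_top [(0.62, [240.1, 282.0])]
side slim_cap_top [(0.91, [178.6, 144.3]), (0.59, [144.8, 295.1])]
side squat_cap_top [(0.56, [409.0, 280.8])]
side spray_can [(0.66, [147.1, 254.5]), (0.42, [155.6, 225.7])]
side screw_bin [(0.9, [236.6, 365.8])]
side wrench [(0.66, [355.8, 389.8])]
top square_cap_top [(0.64, [199.1, 315.2]), (0.22, [234.6, 198.5])]
top slim_cap_top [(0.93, [319.0, 212.4]), (0.59, [236.6, 198.8]), (0.53, [156.5, 198.1])]
top squat_cap_top [(0.67, [227.4, 435.9])]
top spray_can [(0.56, [199.1, 124.2])]
top screw_bin [(0.91, [118.4, 263.4])]
top wrench [(0.78, [134.2, 381.3])]
```

View pics/s2.png

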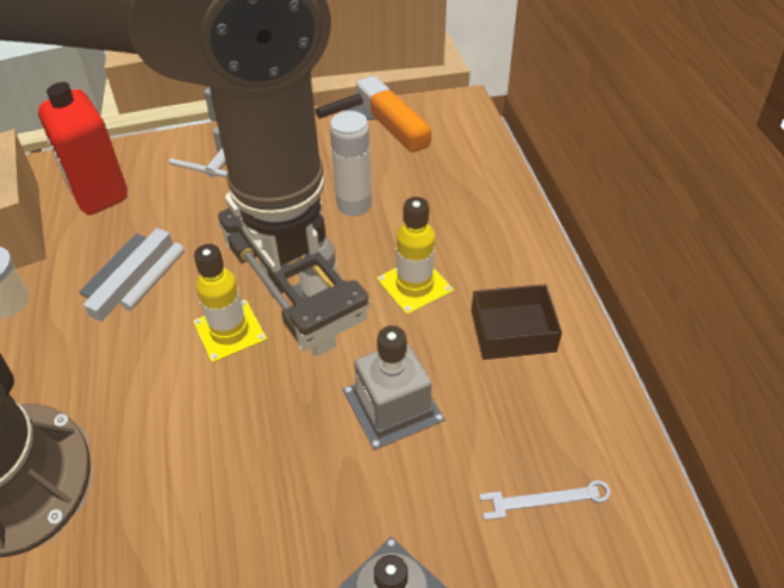

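The square cap at (392,345) is up with its white neck showing: row 240.1, against 239.6 predicted for open. The can, bin, wrench and squat cap are where they were. The arm hides the slim bottle here, but it has been clear of it since it was seen shut. Handing in.

```bash
python3 -c "
from h import *
print(manip.finish_job(), status.read_state()['time'])"
```

```text
the job is handed in; nothing more can be done
the job is handed in; nothing more can be done
```

I pressed the grey slim bottle's cap shut first. After a camera check that it was shut, I gripped the square bottle's cap and pulled it up to its stop. I then released it, moved clear and handed the job in at about 11 s, well inside the 45 s limit.

- **Slim cap:** a side picture taken before I touched the square bottle showed no white neck. The cap top was at row 156.4, against 156.3 predicted for shut and 148.4 for open.
- **Square cap:** it reached its upper stop with about 20 N on the wrist. The final side picture shows the white neck, with the cap top at row 240.1, against 239.6 predicted for open and 246.9 for shut.
- **Other things:** the squat cap, spray can, bin and wrench were all within a few pixels of where they started. The largest wrist force I read was about 29 N.
- **Not fully checked:** the arm hid the slim bottle in the final side picture. The final top view found its cap top at row 236.6, column 198.8, but that view cannot tell shut from open reliably, so its shut state rests on the earlier check. The top-view network also placed the square cap about 4 pixels from the prediction, in column only. I went by the side view, where the white neck shows.

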